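# Set the loaf cutter's portion stop and feed the cake up to it

### The arm

A 6-joint arm with a two-finger parallel gripper is mounted at the origin on the work surface. World frame = base frame: x ahead of the robot, y to its left, z up, the work surface at z = 0. Lengths are in m, angles in rad, forces in N, time in s.
With the tool pointing down it reaches from about 0.35 to 1 m from the base axis. Payload 7.1 kg.
Tool frame: the origin (TCP) lies midway between the tips of the shut fingers; the grasp point (between the pads) lies 19 mm behind it (hold_point_z is the z of the grasp point in the tool frame, in m); z points along the fingers, y is the line along which they close (so a half turn about z gives the same grasp; the last joint's range is limited). The gripper opens to 85 mm and grips with 20 to 120 N. Pads are 22 mm wide; open, the fingers measure 114 mm over their backs; the gripper's body (76 mm by 85 mm) begins 54 mm behind the grasp point. The pads swing forward as they close: fully open they stand 13 mm farther back than shut.
Start: joints at [1.207, 0.423, 1.63, -0, 1.089, -0.019], TCP at [0.211, 0.588, 0.231] pointing down, gripper open.
Joint ranges: [-3, 3], [-0.9, 2.11], [0.09, 2.58], [-1.31, 4.45], [0.11, 2.69], [-2.54, 2.54]. Speed limits (rad/s): [2.39, 2.39, 3.01, 3.14, 3.14, 3.14].

### API

Orientations are given as a 3x3 rotation matrix whose columns are the frame's x, y, z axes.
In Python, from cell import move_pose, movel, movej, gripper_to, dwell, ik, read_state, capture, get_calibration, MotionError, close_job, find_in, hold_point_z gives the robot as it stands. Calls block until the motion is done:
- move_pose(position, orientation): joint-space move of the TCP to a pose.
- movel(position, rot=None, max_speed=0.15, threshold=None): straight line of the TCP; rot=None keeps the orientation; max_speed is the mean speed in m/s. With threshold (N) it stops when the force on the tool has changed by that much, and returns True; else False.
- movej(angles): joint-space move.
- gripper_to(opening, squeeze=None): finger opening in m; squeeze is the grip in N (None keeps the last); returns when the fingers have stopped.
- dwell(seconds).
- ik(position, orientation): joint angles nearest the present ones, or None.
- read_state(): the state.
- capture(name): name is "scene" or "top"; returns (picture, depth): 420x560x3 uint8, blue, green, red; 420x560 float32, m along the optical axis (not along the pixel's ray), 0 where there is no reading.
- get_calibration(name): a dict with "camera_matrix" (3x3 intrinsics, pixels), "k1" (the pictures are not rectified: a ray, as slopes to the right and down, at radius r is drawn at 1 + k1 r^2 times it, then the intrinsics apply), "pose" (4x4, takes a point from camera to world coordinates). Camera axes: x right, y down, z forward; pixel columns grow to the right and rows downward; lengths in m; the calibration is good to about 2 mm. A picture is of the moment at which its call begins. get_calibration takes no time and is no camera call.
A pose or a line that the arm cannot do raises MotionError and nothing moves.
- close_job(): hands the job in; it is judged then, once.
Trained networks look in the newest picture that a camera, given by its name, has taken for a name from the list of things; names that differ only in an ending like _2 or _b are one class to them, and where a whole thing is asked for, a point or a joint stands for the part that bears it (a point fixed in the world has none). Each returns a list of dicts, best first, with "score" (0 to 1); they miss things now and then, are a little off and sometimes report something else, mostly with a low value. They report only what shows in the picture. A call takes as long as a camera call.
- find_in(thing, camera): "bbox" ([left, top, right, bottom] in pixels, round what is visible of it).
The state is a dict: "time_s": time; "qpos": joint angles; "joint_vel": joint speeds; "tau": joint torques, N m; "tool_pos": TCP position; "ee_rot": TCP orientation; "force": force on the tool from outside, world axes, zero at the start; "ft_torque": the same for the moment, N m; "finger_gap": finger opening in m; "grip_force": force on a finger pad.
Only numpy, scipy, OpenCV 4.12 (cv2) and the standard library are available. Lean on these libraries where they do the work, as an engineer would, in place of code of your own. Each camera call takes 0.05 s, during which the arm holds its last target. There are 200 camera calls.

### The job

Set up the cake cutter for the next cut: push the blue sliding portion stop along its rail towards the cutting bow until it clicks into the notch at the red clip, then push the brown loaf cake gently along the trough until its end rests against the stop's steel plate, with the stop still sitting in its notch. Only push with the fingertips, never pinch or lift anything, and leave the cutting bow, the two foil pans and the scraper where they are.

Things in the scene. Friction and masses are not known exactly. Their poses are not given: they have to be found in the camera images.
- cutter: Loaf-cake cutter, fixed to the table. White base 205 x 540 mm, its top at z 24 mm. Origin on the table below point blade_slot. Its axes: +y along the trough to the infeed side where the loaf waits, -y to the outfeed side where the portion stop is, +x to the far (tall) wall, away from the robot. Positions called x or y mm below are in these axes, z is height above the table.
- blade_slot (a point): Middle of the blade slot, which crosses the sheet-steel trough at y 0, on the trough's floor (z 27 mm). The trough runs along y from -265 to +265 mm; inside it is 82 mm wide (x -41 to +41); a low lip on the robot's side rises to z 42 mm, the tall wall on the far side (x 41 to 44) to z 60 mm. Nothing closes the trough at its two ends.
- rail_end (a point): Outfeed end of the notched aluminium index bar (the rail) on which the stop slides: x 80, y -245, z 70 mm, the middle of its top. The bar is 20 mm wide (x 70 to 90), runs along y from here to y -8 mm behind the tall wall, top at z 70 mm; the posts that carry it are lower than the bar's top.
- stop: Blue portion stop. Origin on the table in the plane of its face, x 0; it only slides along y: face from y -190 (outfeed end) to -20 mm (end of the rail). Slides with 1 to 2 N, stays where left. A spring plunger drops into a notch every 25 mm (face at y -190, -165 ... -65, -40): about 10 N pushes it out; within 4 mm of a notch's middle the force dips and the stop snaps in and centres itself.
- stop_face (a point): Middle of the stop's face: the +y side of the upright steel plate (72 mm wide, z 31 to 84 mm, 5 mm thick) that hangs from the blue block across the trough and looks at the loaf. At x 0, z 50 mm. It starts 130 to 190 mm on the outfeed side of the blade slot.
- stop_block (a point): Place to push the stop: top edge, at mid width, of the outfeed (-y) side of its blue block. x 80, z 108 mm, 40 mm behind the plane of the stop's face. The side below this point is flat and upright, 34 mm wide (x 63 to 97), free from z 72 to 108 mm. The block is 40 mm long along y; a steel plunger housing stands on it up to z 123 mm.
- clip_red: Red setting clip on the top edge of the tall wall: 20 mm wide (x 41 to 61), 10 mm along y, top at z 66 mm, fixed. Origin at its middle along y, z 60 mm; axes as the cutter's. The stop is in this clip's notch when the plane of its face is level (same y) with the clip's middle. Red, yellow and green clips sit at three notches, y -40, -65 and -90 mm, in any order.
- clip_yellow: Yellow clip, the same, at another notch (another product's setting).
- clip_green: Green clip, the same, at another notch (another product's setting).
- loaf: Dark brown loaf cake without a pan, loose in the trough: 74 mm wide, 170 mm long along the trough, 43 mm high with nut crumbs on top, about 0.4 kg; sliding it takes 1.5 to 4 N. Origin at the centre of its underside (z 27 mm), axes as the cutter's, within a degree. Its leading end starts 20 to 70 mm on the infeed side of the blade slot.
- loaf_front (a point): Centre of the loaf's leading end face (-y end), 20 mm above the trough's floor. This end must come to rest against the stop's plate.
- loaf_back (a point): Centre of the loaf's flat rear end face (+y end), 20 mm above the trough's floor: the place to push the loaf towards the stop.
- bow (a joint): Hinge of the open wire cutting bow (steel rod with a black handle, over the blade slot) in rad: 0 fully open, growing as it comes down towards the robot. It leans back, away from the robot, at y -20 to 20 mm from x 100 to about 360 mm, up to z 230 mm, and stays there by friction. Leave it open.
- pan_left: Foil loaf pan of pale cake, 95 x 160 x 42 mm, loose, on the table to the left of the cutter. Origin at the centre of its underside. Leave it alone.
- pan_right: Foil loaf pan of pale cake, 95 x 160 x 42 mm, loose, on the table to the right of the cutter. Origin at the centre of its underside. Leave it alone.
- scraper: Bench scraper, steel blade with a white handle, about 115 x 155 x 24 mm, lying loose on the table to the right of the cutter. Origin at the table under the blade's centre. Leave it alone.

How it is judged:
By the outcome, as a careful person would: the job done as asked, in the order asked, and still so for the second after the job is handed in, with the robot touching nothing.
It also fails if it takes over 54 s, if anything falls off the work surface, if the arm or the gripper's body presses on something with over 40 N, if the wrist force passes 120 N, or if a joint passes its speed limit or range.

## Working session

There is one attempt and no reset: what is moved stays moved. The work goes in short steps, each a Python script; the robot and the scene stay as the last script left them, time stands still between calls to the robot, and variables do not carry over. Pictures are saved under pics/ and viewed, at most 10 in all, crops included, and the job is handed in when it is done.

```bash
mkdir -p pics
cat > h.py <<'E'
import numpy as np, cv2
from cell import *
def ray2w(c,u,v,z=None,d=None):
    k=get_calibration(c);K=np.array(k["camera_matrix"]);T=np.array(k["pose"])
    p=np.array([(u-K[0,2])/K[0,0],(v-K[1,2])/K[1,1]]);q=p.copy()
    for _ in range(20): q=p/(1+k["k1"]*(q@q))
    r=np.array([q[0],q[1],1.])
    if d is None:
        w=T[:3,:3]@r; d=(z-T[2,3])/w[2]
    return T[:3,:3]@(r*d)+T[:3,3]
def w2p(c,P):
    k=get_calibration(c);K=np.array(k["camera_matrix"]);T=np.array(k["pose"])
    p=T[:3,:3].T@(np.array(P)-T[:3,3]);q=p[:2]/p[2];q=q*(1+k["k1"]*(q@q))
    return K[:2,:2]@q+K[:2,2]
E
python3 - <<'E'
from h import *
for c in("scene","top"):
    im,d=capture(c);cv2.imwrite(f"pics/{c}0.png",im);np.save(f"{c}0.npy",d)
    print(c,np.round(get_calibration(c)["pose"],3).tolist())
    for n in("cutter","stop","clip_red","clip_yellow","clip_green","loaf","pan_left","pan_right","scraper","bow"):
        print(n,[(np.round(x["bbox"]).tolist(),round(x["score"],2)) for x in find_in(n,c)[:2]])
print(hold_point_z,read_state()["time_s"])
E
```

```text
scene [[-0.687, 0.401, -0.606, 1.262], [0.726, 0.398, -0.561, 0.715], [0.016, -0.825, -0.565, 0.814], [0.0, 0.0, 0.0, 1.0]]
cutter [([141.0, 192.0, 359.0, 316.0], 0.59)]
stop [([195.0, 194.0, 240.0, 222.0], 0.95), ([143.0, 194.0, 354.0, 314.0], 0.39)]
clip_red []
clip_yellow [([199.0, 197.0, 240.0, 217.0], 0.59)]
clip_green []
loaf [([268.0, 231.0, 335.0, 277.0], 0.73)]
pan_left [([407.0, 274.0, 481.0, 333.0], 0.73)]
pan_right [([173.0, 151.0, 220.0, 178.0], 0.68)]
scraper [([128.0, 177.0, 176.0, 203.0], 0.89), ([197.0, 199.0, 238.0, 218.0], 0.52)]
bow [([143.0, 213.0, 234.0, 254.0], 0.96), ([196.0, 196.0, 242.0, 218.0], 0.24)]
top [[0.009, -0.99, 0.138, 0.286], [-1.0, -0.009, -0.002, -0.001], [0.003, -0.138, -0.99, 1.553], [0.0, 0.0, 0.0, 1.0]]
cutter [([195.0, 66.0, 375.0, 224.0], 0.78), ([329.0, 169.0, 348.0, 214.0], 0.71)]
stop [([329.0, 167.0, 352.0, 216.0], 0.51)]
clip_red [([194.0, 65.0, 375.0, 224.0], 0.43)]
clip_yellow [([195.0, 65.0, 376.0, 225.0], 0.18), ([334.0, 162.0, 350.0, 217.0], 0.16)]
clip_green []
loaf [([208.0, 179.0, 270.0, 210.0], 0.87)]
pan_left [([94.0, 217.0, 151.0, 263.0], 0.87)]
pan_right [([413.0, 231.0, 467.0, 264.0], 0.97)]
scraper [([411.0, 160.0, 462.0, 203.0], 0.72)]
bow [([415.0, 230.0, 470.0, 263.0], 0.64), ([281.0, 62.0, 298.0, 159.0], 0.62)]
-0.0187 1.1
```

View pics/top0.png

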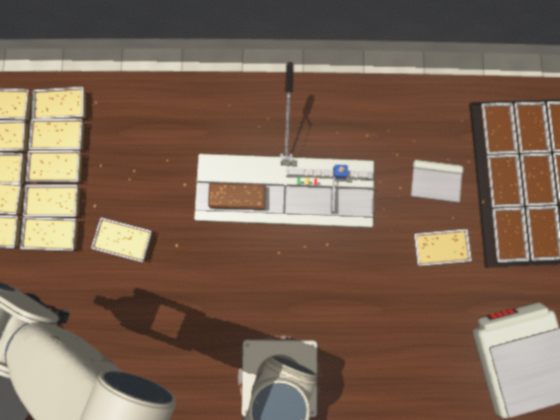

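View pics/scene0.png

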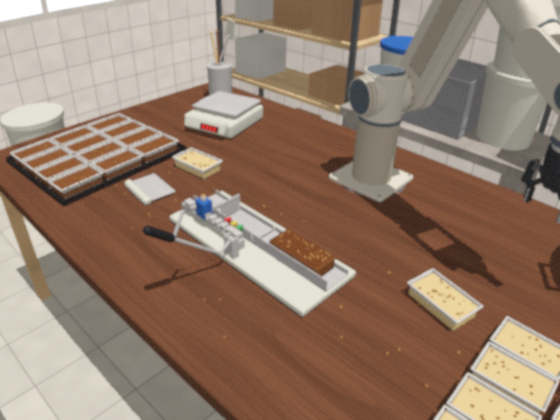

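```bash
cat > m.py <<'E'
from h import *
im=cv2.imread("pics/top0.png");d=np.load("top0.npy")
hsv=cv2.cvtColor(im,cv2.COLOR_BGR2HSV)
m=((hsv[...,1]<70)&(hsv[...,2]>110)).astype(np.uint8);m[:,:185]=0;m[:,385:]=0;m[:150]=0;m[235:]=0
m=cv2.morphologyEx(m,cv2.MORPH_OPEN,np.ones((3,3)))
cs=max(cv2.findContours(m,0,2)[0],key=cv2.contourArea)
P=np.array([ray2w("top",u,v,.024)[:2] for u,v in cv2.convexHull(cs)[:,0]]).astype(np.float32)
r=cv2.minAreaRect(P*1000);print("base",r)
for n,lo,hi in(("red",(0,150,100),(8,255,255)),("yel",(18,120,130),(35,255,255)),("grn",(45,100,60),(85,255,255)),("blue",(105,150,60),(130,255,255))):
    q=cv2.inRange(hsv,lo,hi);q[:150]=0;q[230:]=0;q[:,:270]=0;q[:,390:]=0
    v,u=np.nonzero(q)
    z=.108 if n=="blue" else .066
    if len(u):print(n,len(u),u.mean(),v.mean(),(u.min(),u.max(),v.min(),v.max()),ray2w("top",u.mean(),v.mean(),z), np.median(d[v,u]))
cv2.imwrite("pics/crop0.png",cv2.resize(im[148:234,185:385],None,fx=4,fy=4,interpolation=cv2.INTER_CUBIC))
E
python3 m.py
```

```text
base ((567.330078125, -11.65740966796875), (545.2234497070312, 230.0653076171875), 88.1790542602539)
red 2 315.0 182.5 (np.int64(315), np.int64(315), np.int64(182), np.int64(183)) [ 0.57308287 -0.10087927  0.066     ] 1.5097493
yel 11 307.1818181818182 181.45454545454547 (np.int64(306), np.int64(308), np.int64(178), np.int64(184)) [ 0.57601634 -0.07765557  0.066     ] 1.5108695
grn 4 298.5 181.5 (np.int64(298), np.int64(299), np.int64(181), np.int64(182)) [ 0.575632   -0.05187446  0.066     ] 1.5061032
blue 20 338.95 171.95 (np.int64(335), np.int64(345), np.int64(167), np.int64(174)) [ 0.5967374  -0.16747403  0.108     ] 1.4735442
```

View pics/crop0.png

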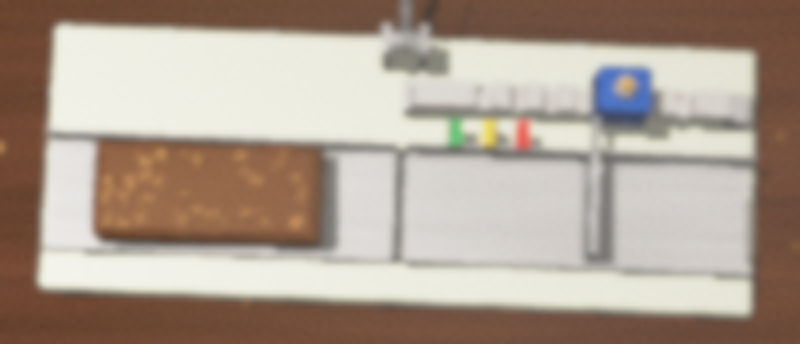

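```bash
cat > m2.py <<'E'
from h import *
from scipy.optimize import least_squares
w=lambda x,y,z:ray2w("top",(x+.5)/4-.5+185,(y+.5)/4-.5+148,z)
# (crop px, cutter xyz mm)
L=[((53,24),(102.5,270,24)),((757,50),(102.5,-270,24)),((752,315),(-102.5,-270,24)),((38,290),(-102.5,270,24)),
((456,132),(51,-40,66)),((489,133),(51,-65,66)),((523,135),(51,-90,66)),((400,207),(0,0,27)),((407,96),(80,-8,70))]
W=np.array([w(*p,c[2]/1000)[:2] for p,c in L]);C=np.array([c[:2] for _,c in L])/1000
R=lambda a:np.array([[np.cos(a),-np.sin(a)],[np.sin(a),np.cos(a)]])
f=lambda p:(C@R(p[2]).T+p[:2]-W).ravel()
s=least_squares(f,[.51,0,0],loss="soft_l1",f_scale=.003).x
print(s,np.degrees(s[2]));print(np.round(f(s).reshape(-1,2)*1000,1).tolist())
np.save("cut.npy",s)
tc=lambda P:np.r_[(P[:2]-s[:2])@R(s[2])*1000,P[2]*1000]
print("loaf top corners",[np.round(tc(w(*p,.070)),0).tolist() for p in((97,143),(322,150),(318,243),(95,237))])
print("block top",[np.round(tc(w(*p,.108)),0).tolist() for p in((600,68),(653,70),(650,112),(597,110))])
print("plate top", [np.round(tc(w(*p,.084)),0).tolist() for p in((594,258),(605,259),(594,140))])
k=np.load("top0.npy")
E
python3 m2.py
```

```text
[ 0.5320888  -0.01049144 -0.03442669] -1.9725037994095707
[[-24.6, -1.1], [-27.9, 1.3], [-27.8, 1.1], [-23.3, 1.3], [3.4, 0.0], [3.1, -0.5], [3.5, -0.2], [4.4, 0.9], [7.4, -5.6]]
loaf top corners [[27.0, 225.0, 70.0], [29.0, 58.0, 70.0], [-41.0, 58.0, 70.0], [-43.0, 222.0, 70.0]]
block top [[91.0, -142.0, 108.0], [91.0, -180.0, 108.0], [60.0, -179.0, 108.0], [60.0, -140.0, 108.0]]
plate top [[-45.0, -144.0, 84.0], [-45.0, -152.0, 84.0], [43.0, -141.0, 84.0]]
```

```bash
cat > fit.py <<'E'
exec(open("m2.py").read().split("f=lambda")[0])
B=np.array([1,1,1,1,0,0,0,0,0.])
f=lambda p:((C+np.outer(B,[p[3],0]))@R(p[2]).T+p[:2]-W).ravel()
s=least_squares(f,[.51,0,0,0],loss="soft_l1",f_scale=.002).x
print(s);print(np.round(f(s).reshape(-1,2)*1000,1).tolist());np.save("cut.npy",s)
E
python3 fit.py
cat >> h.py <<'E'
import os
if os.path.exists("cut.npy"):
    s=np.load("cut.npy");a=s[2]
    ex=np.array([np.cos(a),np.sin(a),0]);ey=np.array([-np.sin(a),np.cos(a),0])
    def P(x,y,z): return np.array([s[0],s[1],0])+(x*ex+y*ey+z*np.array([0,0,1]))/1000
    def RT(sg): return np.column_stack([sg*ey,sg*ex,[0,0,-1]])
    def st():
        q=read_state();p=np.array(q["tool_pos"])-[s[0],s[1],0];F=np.array(q["force"])
        return np.round([p@ex*1000,p@ey*1000,p[2]*1000,F@ex,F@ey,F[2],q["time_s"]],1).tolist()
E
python3 - <<'E'
from h import *
print(np.round(read_state()["ee_rot"],2).tolist())
for sg in(1,-1):print(sg,ik(P(80,-225,200),RT(sg)),ik(P(0,260,100),RT(sg)))
E
```

```text
[ 0.52768489 -0.01031611 -0.02680738  0.03027772]
[[-0.8, -0.9], [0.1, 1.4], [0.1, -0.3], [0.5, -0.1], [-0.7, 0.6], [-0.8, 0.1], [-0.2, 0.3], [-0.0, 1.1], [3.1, -4.8]]
[[-0.94, 0.34, -0.0], [0.34, 0.94, 0.0], [0.0, 0.0, -1.0]]
1 [-3.94211701e-01  4.89135283e-01  1.60238697e+00 -4.44089210e-16
  1.05007040e+00 -3.67404320e-01] [ 4.16588744e-01  5.48992739e-01  1.78691994e+00 -4.44089210e-16
  8.05679970e-01  4.43396125e-01]
-1 None None
```

Run:
```python
from h import *
gripper_to(0.0)
move_pose(P(0,-215,300),RT(1))
move_pose(P(80,-215,150),RT(1))
movel(P(80,-215,82),max_speed=.12);print(st())
print(movel(P(80,-180,82),max_speed=.03,threshold=2.5),st())
```

```text
[80.5, -215.3, 82.9, -0.2, -0.9, 0.2, 6.4]
True [79.9, -190.1, 81.7, 0.6, -0.5, 0.5, 7.2]
```

Run:
```python
from h import *
for y in list(range(-188,-160,3))+[]:
    movel(P(80,y,82),max_speed=.04);print(st())
```

```text
[79.8, -188.9, 81.7, 0.1, -6.5, -1.2, 7.4]
[79.8, -185.3, 81.7, 0.7, -3.0, -0.8, 7.7]
[79.8, -181.5, 81.8, 0.6, -0.2, -0.3, 7.9]
[80.0, -178.5, 82.0, -0.5, -0.3, 0.2, 8.2]
[80.1, -175.6, 82.1, 0.4, -0.3, -0.3, 8.4]
[80.0, -172.7, 82.0, 0.2, -1.0, -0.7, 8.7]
[80.0, -169.7, 82.0, 0.0, 0.1, 0.9, 8.9]
[80.0, -166.8, 82.0, 0.5, 0.5, 0.0, 9.2]
[80.1, -164.5, 82.1, 0.4, -4.5, -1.1, 9.4]
[80.0, -161.4, 82.0, 0.0, -4.6, 0.4, 9.7]
```

Run:
```python
from h import *
for y in np.arange(-160.5,-141.9,1.5):
    movel(P(80,y,82),max_speed=.02);print(st())
print(movel(P(80,-136,82),max_speed=.02,threshold=2.5),st())
im,d=capture("top");cv2.imwrite("pics/c1.png",cv2.resize(im[148:234,185:385],None,fx=4,fy=4,interpolation=cv2.INTER_CUBIC))
```

```text
[80.1, -160.3, 82.0, -0.5, -2.7, -0.2, 9.9]
[80.0, -158.4, 82.0, -0.4, -0.9, -0.1, 10.2]
[79.9, -157.0, 81.9, -0.8, -0.5, -0.6, 10.4]
[79.9, -155.8, 82.0, 0.5, -0.6, 0.7, 10.7]
[79.9, -154.3, 82.0, 0.3, 0.1, 0.2, 10.9]
[80.0, -152.9, 82.0, 0.8, 0.3, 0.0, 11.2]
[80.0, -151.3, 82.0, -0.6, -0.4, -0.5, 11.4]
[80.0, -149.8, 82.0, -0.2, -0.2, -0.3, 11.7]
[80.0, -148.3, 82.0, 0.7, 0.1, -0.4, 11.9]
[80.0, -146.8, 82.0, 0.6, -0.7, 0.3, 12.2]
[80.0, -145.4, 82.0, 1.0, -0.9, 0.4, 12.4]
[80.0, -143.9, 82.0, -0.9, 0.2, -0.3, 12.7]
[80.0, -142.4, 82.0, 0.4, 0.2, 0.6, 12.9]
True [79.9, -140.1, 81.8, -0.1, -1.8, 1.7, 13.2]
```

View pics/c1.png

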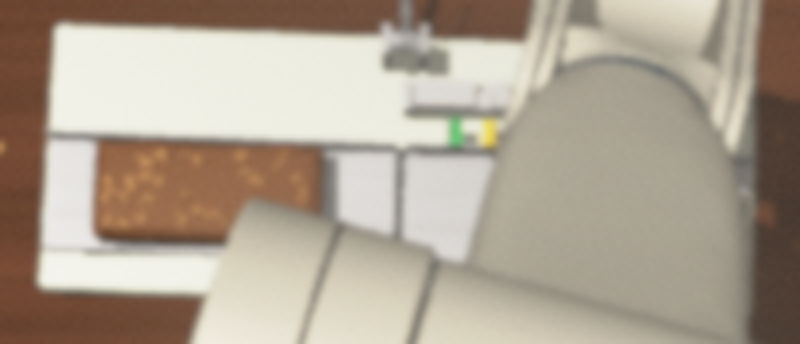

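Run:
```python
from h import *
movel(P(80,-155,82),max_speed=.1)
movel(P(80,-160,170),max_speed=.2)
move_pose(P(-20,-100,280),RT(1))
move_pose(P(-1,265,150),RT(1))
im,d=capture("top");cv2.imwrite("pics/c2.png",cv2.resize(im[148:234,185:385],None,fx=4,fy=4,interpolation=cv2.INTER_CUBIC))
movel(P(-1,265,46),max_speed=.12);print(st())
```

```text
[-0.5, 265.2, 46.6, 1.0, 0.0, 0.1, 17.3]
```

View pics/c2.png

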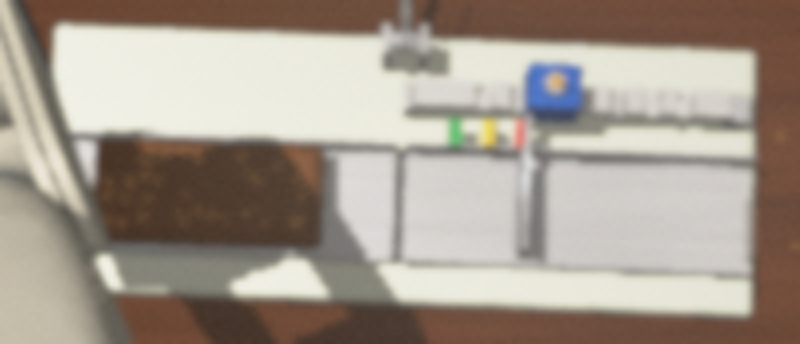

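The crop shows the stop's plate level with the red clip (about x 522), the bow undisturbed, and the loaf still waiting.

Run:
```python
from h import *
print(movel(P(-1,225,46),max_speed=.04,threshold=1.5),st())
y0=st()[1]
for y in np.linspace(y0-15,105,5):
    print(movel(P(-1,y,46),max_speed=.04,threshold=8),st())
```

```text
True [-1.4, 237.5, 45.7, 0.3, -0.2, -0.1, 18.0]
False [-1.0, 222.2, 46.0, 0.4, -0.9, 0.9, 18.5]
False [-1.1, 192.8, 45.9, -0.2, -0.3, 0.1, 19.4]
False [-0.9, 163.6, 46.1, -0.2, 0.7, -0.1, 20.3]
False [-1.1, 134.1, 45.9, -0.5, -0.5, 0.2, 21.2]
False [-0.9, 104.9, 46.1, -0.1, -0.1, -0.5, 22.1]
```

Run:
```python
from h import *
print(movel(P(-1,95,46),max_speed=.02,threshold=7),st())
print(movel(P(-1,86,46),max_speed=.012,threshold=5.5),st())
im,d=capture("top");cv2.imwrite("pics/c3.png",cv2.resize(im[148:234,185:385],None,fx=4,fy=4,interpolation=cv2.INTER_CUBIC))
```

```text
False [-1.1, 94.7, 46.0, 0.3, 0.3, 0.7, 22.7]
True [-1.0, 90.7, 45.7, 0.4, 0.7, 0.4, 23.2]
```

View pics/c3.png

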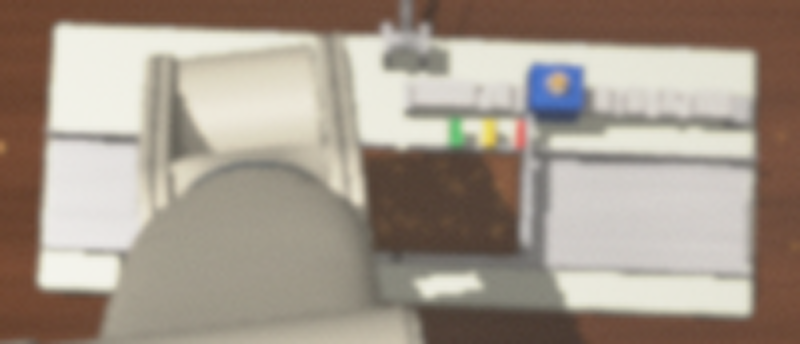

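Run:
```python
from h import *
movel(P(-1,95,46),max_speed=.05);dwell(.3);print(st())
print(movel(P(-1,86,46),max_speed=.012,threshold=5.5),st())
movel(P(-1,110,46),max_speed=.06)
movel(P(-1,115,150),max_speed=.2)
move_pose(P(-80,250,280),RT(1));dwell(.3)
im,d=capture("top");cv2.imwrite("pics/c4.png",cv2.resize(im[158:224,270:370],None,fx=8,fy=8,interpolation=cv2.INTER_CUBIC));print(st())
```

```text
[-1.0, 95.0, 46.0, 0.4, -0.1, 0.3, 23.8]
True [-0.8, 90.4, 45.9, 0.4, 1.5, 1.8, 24.3]
[-79.8, 249.3, 279.3, -1.4, -0.4, -0.0, 26.6]
```

View pics/c4.png

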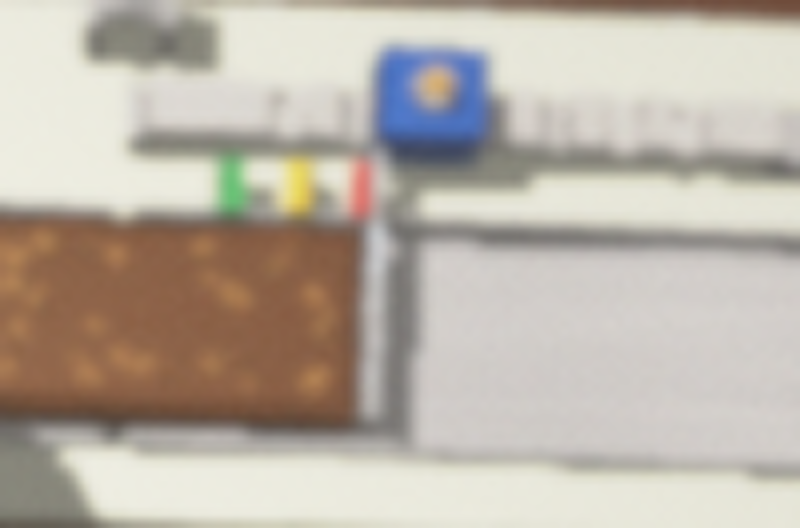

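Run:
```python
import cv2,numpy as np
for n,s,o in(("c2",4,185),("c3",4,185),("c4",8,270)):
    i=cv2.imread(f"pics/{n}.png").astype(float)
    out=[]
    for w in(i[...,0]-i[...,2], i[...,2]-np.maximum(i[...,1],i[...,0]) ):
        w=np.clip(w-60,0,None); x=np.arange(w.shape[1])
        if len(out): 
            w[int(0.95*w.shape[0]):]=0
            c=int((317-o)*s); w[:,:int((311-o)*s)]=0; w[:,int((320-o)*s):]=0
            r0=148 if o==185 else 158; w[int((184-r0)*s):]=0; w[:int((176-r0)*s)]=0
        out.append(((w.sum(0)*x).sum()/w.sum()+.5)/s-.5+o)
    print(n,np.round(out,2))
```

```text
c2 [322.55 314.63]
c3 [322.99 314.73]
c4 [323.01 314.74]
```

```bash
python3 -c "
from cell import *
print(close_job())"
```

```text
the job is handed in; nothing more can be done
None
```

I pushed the stop into the red clip's notch (y −90) and the loaf up against its plate, then handed in at about 27 s. The last picture showed the stop about 1 mm from where it first settled, still well within its notch, and no visible gap to the loaf. I saw no verdict, and I didn't re-check the pans and scraper.

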